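# Load a paste barrel into the bench dispenser

## Task

Load the paste barrel with the blue plunger into the dispenser: lift the sprung clamp bar by its knob and turn it aside until it stays parked, then lay the barrel softly in the V bed, nose to the outlet, and slide it gently forward until you feel the nose press on the sprung seal, without ramming it. Swing the bar back and lower it softly on to the barrel so that it clamps, never letting it snap down. Leave the other barrels and things where they are.

Things in the scene. Friction and masses are not known exactly. Their poses are not given: they have to be found in the camera images.
- bed_axis (a point): Point on the line where a seated barrel's axis lies, 80 mm above the table; y runs along the bed from the outlet (-y) to the drive unit (+y), x across it away from the robot, z up. Rubber 45-degree V saddles at y -66 to -46 and +36 to +54 mm, tops 3 mm below the axis; between them the bed is open to 52 mm below the axis. The flange lies behind the rear saddle; pusher plate at y 140 mm.
- knob (a point): Centre of the clamp bar's black round knob: 19 mm thick at the waist, 25 mm at the rim on top, which is 16 mm above this point. It stands on the free end of the 14 mm wide, 8 mm thick bar, whose top is 13 mm below this point. With both bar joints at 0 it lies at x -45, y -56, z +29 mm from bed_axis in bed_axis' frame.
- bar_lift (a joint): Height of the sprung clamp bar, m: 0 lowest (empty bed), at most 0.032. A spring pulls it down with 5.5 N at 0, 11.3 N at 0.023, 13.5 N at 0.032, plus 1 N weight. The pad meets a barrel seated in the bed at 0.017. The bar turns only when lifted over 0.023, where the pin on its hub clears the guide block.
- bar_turn (a joint): Turn of the bar about its upright post, rad: 0 across the bed, growing counterclockwise from above towards the outlet, to 1.75; slack in the slot 0.15. Post axis at x +45, y -56 mm from bed_axis, 90 mm from the knob. Past 0.6 its pin rests on the guide block: it stays parked at lift 0.023, clear of the bed from 1.2 on. Back at 0 the pin is over its slot and only the hand holds the bar up.
- bar: The aluminium clamp bar with its rubber pad and knob; its origin lies on the post axis, at table height when the lift is 0. The pad, 26 mm along the bar and 14 mm wide, is 45 mm from the post. Over 30 N between bar and barrel counts as forced, a fall faster than 0.12 m/s over the bed as snapping down.
- rail: Steel rail carrying the blue outlet block and the orange sprung seal ring that faces the bed (30 mm wide, 16 mm bore for the nose tip). Origin at table height below bed_axis, same axes. The block is clamped where the last user left it: the ring's face lies anywhere from y -90 to -70 mm, not given. The ring gives 2.5 mm (0.5 to 5 N), then is solid; over 15 N is ramming. Block top 15 mm above the axis.
- bed: The two saddles; origin at table height below bed_axis, same axes. Over 45 N between barrel and bed counts as dropped or forced.
- barrel_mid (a point): Middle, on the axis, of the barrel to load: clear, white paste, blue plunger and front band; 30 mm in diameter, 150 mm long from front face to flange, along its y axis, nose to -y. In front of the face an 8 mm long, 10 mm thick tip; at the rear a 42 mm flange and a plunger out to 115 mm from the middle. 0.14 to 0.23 kg.
- barrel: The same barrel, same point and axes. At first in one of three places, 64 mm apart, of a wooden rack, axis 45 mm above the table; free for fingers 44 mm either way along it from the middle. Let go in the bed, the rubber holds it against 1 to 2 N of the seal's push: it slips back a little, still pressing.
- red_barrel: Another barrel of the same size, red plunger, in the rack; origin at its middle. Leave it.
- green_barrel: Another barrel of the same size, green plunger, in the rack; origin at its middle. Leave it.
- paste_jar: White jar 76 mm wide, 85 mm high; origin under its centre. Leave it.
- water_cup: Glass cup 72 mm wide, 90 mm high; origin under its centre. Leave it.
- plate: White plate 190 mm wide; origin under its centre. Leave it.
- spatula: Wooden-handled spatula 280 mm long; origin under its middle. Leave it.
- brush: Red-handled brush 200 mm long; origin under its middle. Leave it.
- finished_box: Brown wooden box 164 x 124 x 93 mm; origin under its centre. Leave it.
Not all that is in view belongs to the job. Leave any purple look-alike of the barrel alone.

How it is judged:
By the outcome, as a careful person would: the job done as asked, in the order asked, and still so for the second after the job is handed in, with the robot touching nothing.
It also fails if it takes over 72 s, if anything falls off the work surface, if the arm or the gripper's body presses on something with over 40 N, if the wrist force passes 120 N, or if a joint passes its speed limit or range.

## Robot

A 7-joint arm with a two-finger parallel gripper is mounted at the origin on the work surface. World frame = base frame: x ahead of the robot, y to its left, z up, the work surface at z = 0. Lengths are in m, angles in rad, forces in N, time in s.
With the tool pointing down it reaches from about 0.4 to 0.85 m from the base axis. Payload 4.5 kg.
Tool frame: the origin (TCP) lies midway between the tips of the shut fingers; the grasp point (between the pads) lies 19 mm behind it; z points along the fingers, y is the line along which they close (so a half turn about z gives the same grasp; the last joint's range is limited). The gripper opens to 88 mm and grips with 3 to 60 N. Pads are 18 mm wide; open, the fingers measure 123 mm over their backs; the gripper's body (75 mm by 187 mm) begins 45 mm behind the grasp point.
Start: joints at [1.263, 0.689, -0.195, 1.565, 0.157, 0.902, -0.215], TCP at [0.21, -0.589, 0.239] pointing down, gripper open.
Joint ranges: [-3.01, 3.01], [-0.46, 2.08], [-1.47, 1.51], [0.13, 2.56], [-1, 4.14], [0.04, 2.09], [-2.66, 2.66]. Speed limits (rad/s): [2.57, 2.57, 3.14, 3.14, 3.14, 3.14, 3.14].

## Interface

Orientations are given as a unit quaternion [x, y, z, w].
In Python, from plant import r gives the robot as it stands.
- The arm moves only by the tool carry_out, never from a script. Its argument "plan" is a list of rows, each an object with "rot": the turn, a rotation vector about the tool's x, y, z in rad, a list of three; "xyz": the shift along the tool's x, y, z in m, a list of three; "grip": the closure in counts, from 0 (fully open) to 255 (shut). In form: [{"rot": [wx, wy, wz], "xyz": [dx, dy, dz], "grip": grip}, ...]. A call has 1 to 8 rows; each row is the pose to reach, as a shift and turn from the pose commanded when the call began, along the tool's axes at that moment; what a row does not reach only later rows make up. A row lasts 1/12 s, in which the tool goes at most 41.7 mm and 7.16 degrees, less where a joint would pass 70% of its speed; a pose out of reach is approached as far as the arm can. A call with a gripper value outside its range is refused whole. The fingers move at their own pace and stop on an object; "squeeze" is the grip in N (left out, the last holds). Time passes only in rows, so rows that repeat a pose let the fingers close. It gives the time, the measured TCP pose, the force, the opening and the grip force at its end, in the units of the state.
- r.get_state(): the state, without advancing time (a new reading comes with each control period).
- r.snapshot(name): name is "scene" or "top"; returns the picture (400x640x3 uint8, red, green, blue); there is no depth.
- r.camera_params(name): a dict with "fx", "fy", "cx", "cy" (pixels), "position" and "attitude" of the camera in the world. Camera axes: x right, y down, z forward; pixel columns grow to the right and rows downward; lengths in m; the calibration is good to about 2 mm. A picture is of the moment at which its call begins. camera_params takes no time and is no camera call.
- r.finish_job(): hands the job in; it is judged then, once.
The state is a dict: "clock": time; "q": joint angles; "qd": joint speeds; "joint_torque": joint torques, N m; "tool_pos": TCP position; "eef_rot": TCP orientation; "contact_force": force on the tool from outside, world axes, zero at the start; "moment": the same for the moment, N m; "opening": opening from 0.0 (shut) to 1.0 (fully open); "finger_force": force on a finger pad.
Only numpy, scipy, OpenCV 4.12 (cv2) and the standard library are available. Lean on these libraries where they do the work, as an engineer would, in place of code of your own. Each camera call takes 0.05 s, during which the arm holds its last target. There are 200 camera calls.

## Working session

There is one attempt and no reset: what is moved stays moved. The work goes in short steps, Python scripts to look and compute and a tool call to move; the robot and the scene stay as the last step left them, time stands still between calls to the robot, and variables do not carry over. Pictures are saved under pics/ and viewed, at most 11 in all, crops included, and the job is handed in when it is done.

Besides the shell and the picture viewer there is one more tool, called after "Emit:" as name(argument=value, ...) on one line, values as JSON. carry_out: Moves the arm, as the interface text tells. Its arguments: {"type":"object","properties":{"plan":{"type":"array"},"squeeze":{"type":"number"}},"required":["plan"]}

```bash
mkdir -p pics; ls; python3 - <<'E'
from plant import r
import cv2
for n in("scene","top"):
    im=r.snapshot(n); cv2.imwrite(f"pics/{n}0.png",cv2.cvtColor(im,cv2.COLOR_RGB2BGR)); print(n,r.camera_params(n))
print(r.get_state())
E
```

```text
pics
scene {'fx': 420.5829648856052, 'fy': 420.5829648856052, 'cx': 315.6511337122863, 'cy': 195.4502350361658, 'position': array([ 1.32015859, -0.02118125,  1.31792721]), 'attitude': array([ 0.71989862,  0.63072497, -0.19619997, -0.21316087])}
top {'fx': 414.2400585242544, 'fy': 414.2400585242544, 'cx': 314.03071992000525, 'cy': 203.1365758271654, 'position': array([0.44770604, 0.0666119 , 1.37207431]), 'attitude': array([-0.69908328,  0.7144756 , -0.02107697,  0.01905112])}
{'clock': 0.1, 'q': array([ 1.26283365,  0.68988252, -0.19453071,  1.56623079,  0.15733651,
        0.90249767, -0.21508228]), 'qd': array([ 0.00168909, -0.00496643,  0.00016886, -0.00334112, -0.00115533,
       -0.00053682,  0.00179419]), 'joint_torque': array([-3.17079888e-03, -5.28500140e+01, -1.27167083e+00, -1.53838116e+01,
       -5.25912561e-02,  1.97413094e-03,  3.46590537e-05]), 'tool_pos': array([ 0.2092358 , -0.58834106,  0.23800395]), 'eef_rot': array([ 9.85424429e-01,  1.70111831e-01, -2.07136811e-04, -7.84668798e-04]), 'contact_force': array([ 0.55756131,  0.07934566, -0.00361905]), 'moment': array([0.00566227, 0.01669892, 0.02717282]), 'finger_force': 0.0, 'opening': 1.0003706863674473}
```

View pics/scene0.png

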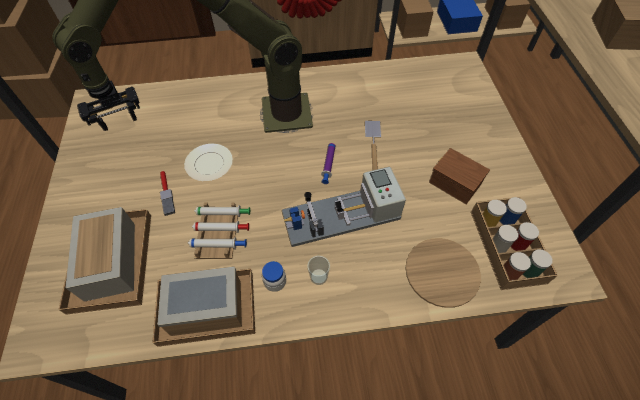

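View pics/top0.png

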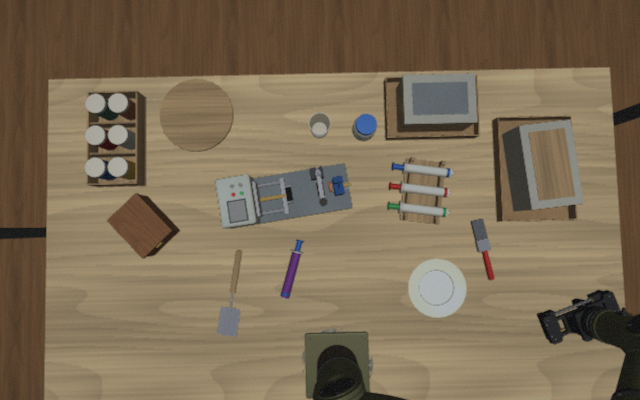

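The top view shows these candidates: the blue-plunger barrel (422,170), red (418,189), green (417,210), and the purple look-alike (292,268). I choose (422,170), and will check it in a crop together with the dispenser.

```bash
python3 - <<'E'
import cv2,numpy as np
t=cv2.imread("pics/top0.png")[145:235,210:460]; s=cv2.imread("pics/scene0.png")[160:265,185:410]
a=cv2.resize(t,(800,288),interpolation=cv2.INTER_CUBIC); b=cv2.resize(s,(668,312),interpolation=cv2.INTER_CUBIC)
b=cv2.copyMakeBorder(b,0,0,0,132,cv2.BORDER_CONSTANT)
cv2.imwrite("pics/crop0.png",np.vstack([a,b]))
E
```

```text
(no output)
```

View pics/crop0.png

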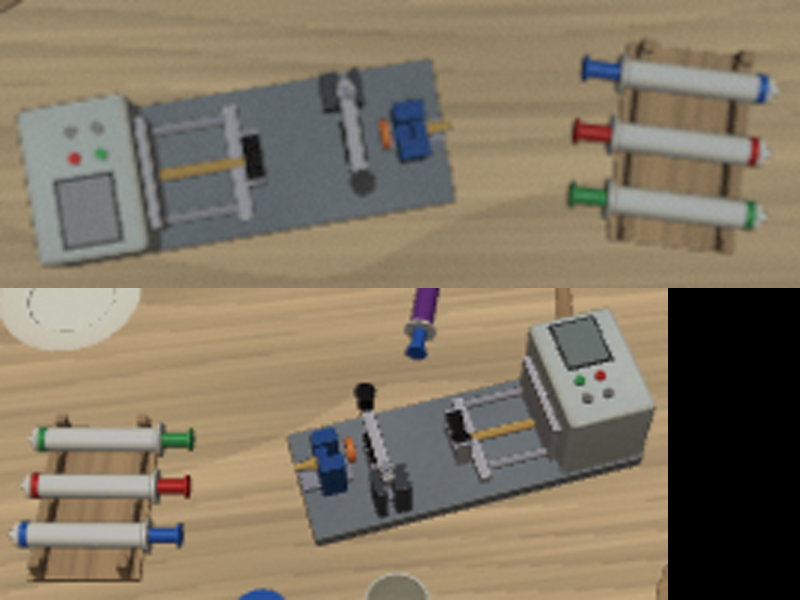

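The crop confirms it: the barrel with blue plunger and blue band is the outermost in the rack, with its nose to the right in the top view. The knob is at crop (362,183), the post at (347,85), the orange ring at (385,133) and the blue block at (410,130). Next I measure poses with both cameras.

```bash
cat > h.py <<'E'
import numpy as np,cv2
from plant import r
from scipy.spatial.transform import Rotation as R
def ray(n,u,v):
    p=r.camera_params(n); d=np.array([(u-p['cx'])/p['fx'],(v-p['cy'])/p['fy'],1.])
    return np.array(p['position']),R.from_quat(p['attitude']).apply(d)
def atz(n,u,v,z):
    o,d=ray(n,u,v); return o+d*(z-o[2])/d[2]
def tri(a,b):
    (o1,d1),(o2,d2)=ray('top',*a),ray('scene',*b)
    s=np.linalg.lstsq(np.c_[d1,-d2],o2-o1,rcond=None)[0]
    p,q=o1+s[0]*d1,o2+s[1]*d2; return (p+q)/2,np.linalg.norm(p-q)
def proj(n,P):
    p=r.camera_params(n); c=R.from_quat(p['attitude']).inv().apply(np.atleast_2d(P)-p['position'])
    return np.c_[c[:,0]/c[:,2]*p['fx']+p['cx'],c[:,1]/c[:,2]*p['fy']+p['cy']]
E
python3 - <<'E'
from h import *
np.set_printoptions(precision=4,suppress=True)
I={n:cv2.imread(f'pics/{n}0.png') for n in('top','scene')}
H={n:cv2.cvtColor(I[n],cv2.COLOR_BGR2HSV) for n in I}
def blobs(n,lo,hi,x0,x1,y0,y1,k=4):
    m=cv2.inRange(H[n][y0:y1,x0:x1],lo,hi); N,l,s,c=cv2.connectedComponentsWithStats(m)
    return [(c[i]+[x0,y0],s[i]) for i in range(1,N) if s[i][4]>=k]
for nm,lo,hi,bt,bs in [('blue',(100,120,50),(125,255,255),(320,460,145,225),(180,330,200,260)),
  ('orange',(5,150,120),(17,255,255),(322,340,175,200),(290,312,205,225)),
  ('knobdark',(0,0,0),(180,255,75),(312,332,192,212),(295,320,185,205))]:
    for n,b in(('top',bt),('scene',bs)):
        for c,s in blobs(n,lo,hi,*b): print(nm,n,c,s)
# white body top
m=cv2.inRange(H['top'][155:182,400:450],(0,0,150),(180,60,255)); ys,xs=np.nonzero(m); print('white',len(xs),xs.mean()+400,ys.mean()+155, np.ptp(xs),np.ptp(ys))
for a in [(145,102),(432,60),(150,248),(455,202)]: print(atz('top',210+a[0]/3.2,145+a[1]/3.2,0.012))
for nm,a in dict(rearsad=(255,157),post=(347,85),ring=(385,133)).items(): print(nm,atz('top',210+a[0]/3.2,145+a[1]/3.2,0.08))
E
```

```text
blue top [397.2727 166.4364] [72 18 12  7 55]
blue top [448.0714 172.2143] [127  24   3   8  14]
blue top [337.8415 185.2805] [ 13  31  11  19 164]
blue scene [295.5366 217.5488] [110   7  12  23 164]
blue scene [192.4118 242.4706] [11 39  3  8 17]
blue scene [240.14 242.7 ] [55 40 11  6 50]
orange top [329.8 186.4] [ 7  8  3  8 15]
orange scene [302.4667 213.6667] [11  5  4  8 15]
knobdark top [318.  193.5] [6 0 1 4 4]
knobdark top [322.9333 201.4444] [ 8  6  7  8 45]
knobdark scene [307.6939 196.0612] [10  7  6 10 49]
white 241 426.07053941908714 169.11203319502076 42 10
[0.6159 0.2537 0.012 ]
[ 0.6531 -0.0434  0.012 ]
[0.4654 0.2506 0.012 ]
[ 0.5058 -0.0632  0.012 ]
rearsad [0.5511 0.1376 0.08  ]
post [0.62   0.0461 0.08  ]
ring [0.5719 0.01   0.08  ]
```

```bash
python3 - <<'E'
from h import *
np.set_printoptions(precision=4,suppress=True)
k,e=tri((322.93,201.44),(307.7,196.06)); print('knob tri',k,e)
kt=atz('top',322.93,201.44,.121); print('knob top',kt)
kc,_=tri((329.8,186.4),(302.47,213.67)); print('ring',kc,_, atz('top',329.8,186.4,.085))
bl=[tri((397.27,166.44),(240.14,242.7)),tri((448.07,172.21),(192.41,242.47))]
print('plunger,band',bl, atz('top',397.27,166.44,.05),atz('top',448.07,172.21,.052), 'white',atz('top',426.07,169.11,.055))
b=atz('top',448.07,172.21,.05)-atz('top',397.27,166.44,.05); print('nose dir',b, np.linalg.norm(b))
yaw=.126; M=R.from_euler('z',yaw)
ax=np.array([kt[0],kt[1],.109])-M.apply([-.045,-.056,.029]); print('bed_axis',ax)
for n,P in (('top',None),('scene',None)):
    for nm,l in dict(knobtop=(-.045,-.056,.045),post=(.045,-.056,.03),saddle=(0,.045,-.01),ringc=(0,-.08,0)).items():
        print(n,nm,proj(n,ax+M.apply(l))[0])
print('ring in bed',M.inv().apply(kc-ax),M.inv().apply(atz('top',329.8,186.4,.085)-ax), M.inv().apply(atz('scene',302.47,213.67,.085)-ax))
s=r.get_state(); print(R.from_quat(s['eef_rot']).as_matrix())
# zoom: dispenser both views
for n,(x0,x1,y0,y1) in dict(top=(280,360,155,215),scene=(280,360,180,240)).items():
    im=cv2.imread(f'pics/{n}0.png')[y0:y1,x0:x1]
    im=cv2.resize(im,None,fx=5,fy=5,interpolation=cv2.INTER_CUBIC)
    for l in [(-.045,-.056,.045),(.045,-.056,.03),(0,.045,-.003),(0,-.07,0),(0,-.08,0),(0,-.09,0)]:
        u,v=proj(n,ax+M.apply(l))[0]; cv2.circle(im,(int((u-x0+.5)*5),int((v-y0+.5)*5)),2,(0,255,0),-1)
    cv2.imwrite(f'pics/z_{n}.png',im)
cv2.imwrite('pics/z.png',np.hstack([cv2.imread('pics/z_top.png'),cv2.imread('pics/z_scene.png')]))
E
```

```text
knob tri [0.5236 0.0362 0.1178] 0.0020647091519654546
knob top [0.5233 0.0352 0.121 ]
ring [0.572  0.0122 0.0859] 0.0006921655335289506 [0.572  0.0118 0.085 ]
plunger,band [(array([ 0.6352, -0.2081,  0.0494]), np.float64(0.0001527540518318663)), (array([ 0.6129, -0.3695,  0.0505]), np.float64(0.0020089947262722464))] [ 0.6351 -0.2081  0.05  ] [ 0.6127 -0.37    0.052 ] white [ 0.6238 -0.299   0.055 ]
nose dir [-0.0222 -0.1626  0.    ] 0.16412505755423393
bed_axis [0.5609 0.0964 0.08  ]
top knobtop [322.9614 201.3593]
top post [318.4837 172.6635]
top saddle [288.7436 193.0371]
top ringc [328.0647 186.9229]
scene knobtop [307.0499 194.858 ]
scene post [313.6793 219.0821]
scene saddle [338.6699 207.697 ]
scene ringc [303.8156 214.1537]
ring in bed [ 0.0004 -0.085   0.0059] [ 0.0004 -0.0853  0.005 ] [-0.0001 -0.0845  0.005 ]
[[ 0.9421  0.3353 -0.0007]
 [ 0.3353 -0.9421  0.0015]
 [-0.0001 -0.0016 -1.    ]]
```

View pics/z.png

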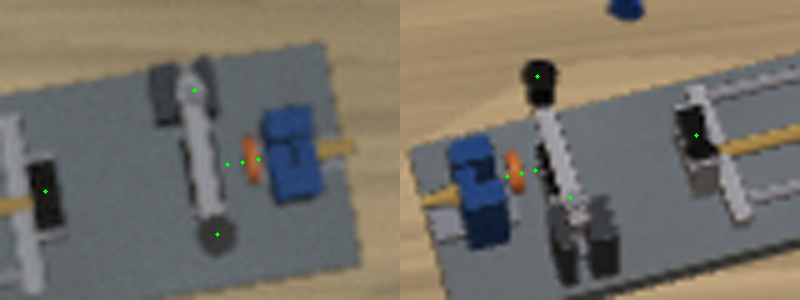

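The dots match the bed model. The visible ring centre is at bed y ≈ -85 mm, so the face is near -82. The bed axis is at (0.561,0.096) with yaw 0.126, and the barrel middle at ≈(0.622,-0.302) with yaw -0.136. Now I move to the knob.

Emit:
carry_out(plan=[{"rot": [0, 0, 0.1], "xyz": [0.03, -0.029, 0], "grip": 80}, {"rot": [0, 0, 0.216], "xyz": [0.06, -0.057, 0], "grip": 80}, {"rot": [0, 0, 0.216], "xyz": [0.09, -0.086, 0], "grip": 80}, {"rot": [0, 0, 0.216], "xyz": [0.12, -0.115, 0], "grip": 80}, {"rot": [0, 0, 0.216], "xyz": [0.15, -0.144, 0], "grip": 80}, {"rot": [0, 0, 0.216], "xyz": [0.18, -0.172, 0], "grip": 80}, {"rot": [0, 0, 0.216], "xyz": [0.21, -0.201, 0], "grip": 80}, {"rot": [0, 0, 0.216], "xyz": [0.24, -0.23, 0], "grip": 80}], squeeze=30)

```text
clock: 0.77
tool_pos: [0.3588, -0.2899, 0.2386]
eef_rot: [0.998, 0.063, -0.0, -0.0]
contact_force: [-0.0, -0.5, 0.4]
opening: 0.685
finger_force: 0.0
```

```bash
cat >> h.py <<'E'
def go(target=None,yaw=None):
    np.set_printoptions(precision=4,suppress=True)
    s=r.get_state(); q=R.from_quat(s['eef_rot']); m=q.as_matrix()
    print('t',s['clock'],'pos',s['tool_pos'],'yaw',np.arctan2(m[1,0],m[0,0]),'tilt',m[:,2],'F',s['contact_force'],'open',s['opening']*88,'ff',s['finger_force'])
    print('q',s['q'])
    if target is not None: print('dxyz tool',q.inv().apply(np.array(target)-s['tool_pos']))
    if yaw is not None: print('rotvec',(q.inv()*R.from_euler('z',yaw)*R.from_rotvec([np.pi,0,0])).as_rotvec())
E
python3 -c "
from h import *
go([.5233,.0352,.16],.126)"
```

```text
t 0.7667 pos [ 0.3588 -0.2899  0.2386] yaw 0.1254719700335395 tilt [-0.0002  0.0001 -1.    ] F [-0.0205 -0.4706  0.4276] open 60.30027336305504 ff 0.0
q [ 0.6507  0.4808 -0.1062  2.0436  0.0843  0.6214 -0.9575]
dxyz tool [ 0.2039 -0.302   0.0787]
rotvec [-0.0002  0.0001 -0.0005]
```

Emit:
carry_out(plan=[{"rot": [0, 0, 0], "xyz": [0.022, -0.033, 0.0], "grip": 80}, {"rot": [0, 0, 0], "xyz": [0.044, -0.066, 0.0], "grip": 80}, {"rot": [0, 0, 0], "xyz": [0.066, -0.098, 0.0], "grip": 80}, {"rot": [0, 0, 0], "xyz": [0.088, -0.131, 0.005], "grip": 80}, {"rot": [0, 0, 0], "xyz": [0.11, -0.163, 0.01], "grip": 80}, {"rot": [0, 0, 0], "xyz": [0.132, -0.196, 0.02], "grip": 80}, {"rot": [0, 0, 0], "xyz": [0.154, -0.229, 0.03], "grip": 80}, {"rot": [0, 0, 0], "xyz": [0.174, -0.259, 0.04], "grip": 80}])

```text
clock: 1.43
tool_pos: [0.4993, -0.0104, 0.1982]
eef_rot: [0.998, 0.064, 0.0, -0.0]
contact_force: [0.9, -1.2, 0.5]
opening: 0.685
finger_force: 0.0
```

Emit:
carry_out(plan=[{"rot": [0, 0, 0], "xyz": [0.013, -0.02, 0.01], "grip": 80}, {"rot": [0, 0, 0], "xyz": [0.024, -0.035, 0.02], "grip": 80}, {"rot": [0, 0, 0], "xyz": [0.03, -0.042, 0.03], "grip": 80}, {"rot": [0, 0, 0], "xyz": [0.03, -0.043, 0.039], "grip": 80}, {"rot": [0, 0, 0], "xyz": [0.03, -0.043, 0.039], "grip": 80}])

```text
clock: 1.85
tool_pos: [0.5213, 0.0326, 0.1579]
eef_rot: [0.998, 0.063, -0.002, 0.0]
contact_force: [0.3, -0.2, -0.4]
opening: 0.689
finger_force: 0.0
```

```bash
python3 - <<'E'
from h import *
go([.5233,.0352,.094],.126)
for n,(x0,x1,y0,y1) in dict(top=(280,360,155,235),scene=(270,350,150,230)).items():
    im=r.snapshot(n)[y0:y1,x0:x1,::-1]
    cv2.imwrite(f'pics/k_{n}.png',cv2.resize(im,None,fx=5,fy=5,interpolation=cv2.INTER_CUBIC))
cv2.imwrite('pics/k.png',np.hstack([cv2.imread('pics/k_top.png'),cv2.imread('pics/k_scene.png')]))
E
```

```text
t 1.85 pos [0.5213 0.0326 0.1579] yaw 0.1257666009838788 tilt [-0.0041 -0.0012 -1.    ] F [ 0.3423 -0.2254 -0.3618] open 60.64083939855065 ff 0.0
q [-0.1302  0.6789 -0.034   1.9532  0.0445  0.5144 -1.6406]
dxyz tool [ 0.0025 -0.0024  0.0639]
rotvec [ 0.0007  0.0042 -0.0002]
```

View pics/k.png

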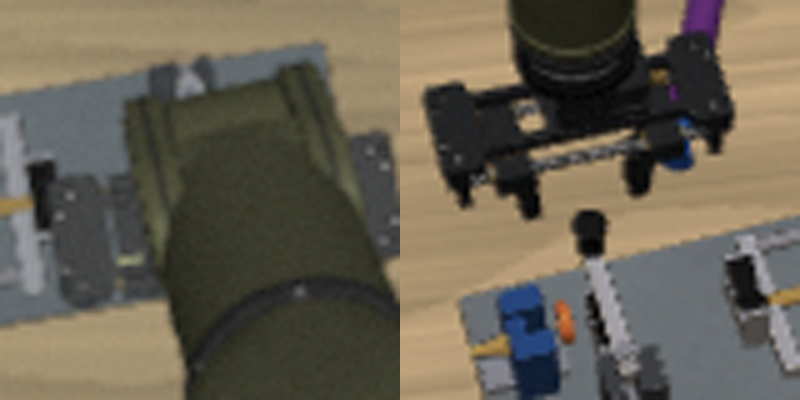

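The scene crop shows the fingers at (530,215) and (637,190) astride the knob at (590,230), so they are well centred. I descend and grip.

Emit:
carry_out(plan=[{"rot": [0, 0, 0], "xyz": [0.002, -0.002, 0.015], "grip": 80}, {"rot": [0, 0, 0], "xyz": [0.002, -0.002, 0.03], "grip": 80}, {"rot": [0, 0, 0], "xyz": [0.002, -0.002, 0.045], "grip": 80}, {"rot": [0, 0, 0], "xyz": [0.002, -0.002, 0.058], "grip": 80}, {"rot": [0, 0, 0], "xyz": [0.002, -0.002, 0.067], "grip": 80}, {"rot": [0, 0, 0], "xyz": [0.002, -0.002, 0.067], "grip": 140}, {"rot": [0, 0, 0], "xyz": [0.002, -0.002, 0.067], "grip": 180}, {"rot": [0, 0, 0], "xyz": [0.002, -0.002, 0.067], "grip": 220}], squeeze=30)

```text
clock: 2.62
tool_pos: [0.5252, 0.0351, 0.0935]
eef_rot: [0.998, 0.062, 0.001, 0.0]
contact_force: [0.3, 1.0, -0.2]
opening: 0.486
finger_force: 0.0
```

Emit:
carry_out(plan=[{"rot": [0, 0, 0], "xyz": [0, 0, 0], "grip": 230}, {"rot": [0, 0, 0], "xyz": [0, 0, 0], "grip": 230}, {"rot": [0, 0, 0], "xyz": [0, 0, 0], "grip": 230}])

```text
clock: 2.87
tool_pos: [0.5251, 0.0356, 0.0932]
eef_rot: [0.998, 0.063, 0.001, 0.0]
contact_force: [-0.2, 0.0, 0.4]
opening: 0.251
finger_force: 0.0
```

```bash
python3 -c "
from h import *
go([.5233,.0352,.090],.126)"
```

```text
t 2.8667 pos [0.5251 0.0356 0.0932] yaw 0.1257682199734124 tilt [ 0.001  0.    -1.   ] F [-0.2151  0.0395  0.3903] open 22.119269715841423 ff 0.00042809747821337396
q [-0.1396  0.7935 -0.0262  1.9848  0.053   0.3629 -1.6525]
dxyz tool [-0.0018  0.0002  0.0032]
rotvec [ 0.0001 -0.001  -0.0002]
```

Emit:
carry_out(plan=[{"rot": [0, 0, 0], "xyz": [-0.001, 0, 0.001], "grip": 255}, {"rot": [0, 0, 0], "xyz": [-0.001, 0, 0.001], "grip": 255}, {"rot": [0, 0, 0], "xyz": [-0.001, 0, 0.001], "grip": 255}, {"rot": [0, 0, 0], "xyz": [-0.001, 0, 0.001], "grip": 255}], squeeze=40)

```text
clock: 3.2
tool_pos: [0.5245, 0.0355, 0.0926]
eef_rot: [0.998, 0.063, 0.001, 0.0]
contact_force: [-0.5, 0.6, 7.0]
opening: 0.219
finger_force: 40.0
```

Emit:
carry_out(plan=[{"rot": [0, 0, 0], "xyz": [0, 0, -0.004], "grip": 255}, {"rot": [0, 0, 0], "xyz": [0, 0, -0.008], "grip": 255}, {"rot": [0, 0, 0], "xyz": [0, 0, -0.012], "grip": 255}, {"rot": [0, 0, 0], "xyz": [0, 0, -0.016], "grip": 255}, {"rot": [0, 0, 0], "xyz": [0, 0, -0.02], "grip": 255}, {"rot": [0, 0, 0], "xyz": [0, 0, -0.024], "grip": 255}, {"rot": [0, 0, 0], "xyz": [0, 0, -0.028], "grip": 255}, {"rot": [0, 0, 0], "xyz": [0, 0, -0.028], "grip": 255}])

```text
clock: 3.87
tool_pos: [0.5253, 0.0358, 0.1199]
eef_rot: [0.998, 0.063, 0.002, -0.0]
contact_force: [5.9, 0.6, -13.3]
opening: 0.215
finger_force: 40.1
```

```bash
python3 - <<'E'
from h import *
go([.5233,.0352,.118],.126)
E
```

```text
t 3.8667 pos [0.5253 0.0358 0.1199] yaw 0.12590247466459856 tilt [ 0.0031  0.0006 -1.    ] F [  5.9325   0.5953 -13.2741] open 18.961939998079625 ff 40.14933981595618
q [-0.1374  0.7456 -0.0299  1.9731  0.0496  0.4203 -1.6496]
dxyz tool [-0.0021  0.0003  0.0019]
rotvec [-0.0002 -0.0032 -0.0001]
```

Wrist force of -13.3 N is about 27 mm of lift. Turning along the 90 mm arc.

Emit:
carry_out(plan=[{"rot": [0, 0, -0.06], "xyz": [0.0002, 0.0053, -0.001], "grip": 255}, {"rot": [0, 0, -0.14], "xyz": [0.0009, 0.0124, -0.001], "grip": 255}, {"rot": [0, 0, -0.24], "xyz": [0.0026, 0.0212, -0.001], "grip": 255}, {"rot": [0, 0, -0.34], "xyz": [0.0051, 0.0297, -0.001], "grip": 255}, {"rot": [0, 0, -0.44], "xyz": [0.0085, 0.0379, -0.001], "grip": 255}, {"rot": [0, 0, -0.54], "xyz": [0.0127, 0.0458, -0.001], "grip": 255}, {"rot": [0, 0, -0.64], "xyz": [0.0176, 0.0532, -0.001], "grip": 255}, {"rot": [0, 0, -0.74], "xyz": [0.0233, 0.06, -0.001], "grip": 255}])

```text
clock: 4.53
tool_pos: [0.5556, -0.0186, 0.1201]
eef_rot: [0.906, 0.423, 0.002, -0.001]
contact_force: [5.9, 6.7, -13.3]
opening: 0.212
finger_force: 40.1
```

```bash
python3 - <<'E'
from h import *
go(None,.126+.74)
post=np.array([.5609,.0964])+R.from_euler('z',.126).apply([.045,-.056,0])[:2]
p=r.get_state()['tool_pos'][:2]-post; print(post,np.hypot(*p),np.arctan2(-p[1],-p[0])-.126)
E
```

```text
t 4.5333 pos [ 0.5556 -0.0186  0.1201] yaw 0.8726320873899278 tilt [ 0.002   0.0038 -1.    ] F [  5.867    6.6823 -13.2564] open 18.615532330495785 ff 40.104999978143496
q [ 0.1015  0.7775 -0.2508  1.8772  0.3461  0.5265 -1.0791]
rotvec [-0.0009 -0.0042  0.0066]
[0.6126 0.0465] 0.0865213815451304 0.7265736353421912
```

Emit:
carry_out(plan=[{"rot": [0, 0, -0.1], "xyz": [0.0014, 0.0089, -0.001], "grip": 255}, {"rot": [0, 0, -0.2], "xyz": [0.0028, 0.0177, -0.001], "grip": 255}, {"rot": [0, 0, -0.3], "xyz": [0.005, 0.0263, -0.001], "grip": 255}, {"rot": [0, 0, -0.4], "xyz": [0.008, 0.0347, -0.001], "grip": 255}, {"rot": [0, 0, -0.5], "xyz": [0.0119, 0.0427, -0.001], "grip": 255}, {"rot": [0, 0, -0.6], "xyz": [0.0166, 0.0503, -0.001], "grip": 255}, {"rot": [0, 0, -0.7], "xyz": [0.0219, 0.0573, -0.001], "grip": 255}, {"rot": [0, 0, -0.75], "xyz": [0.0249, 0.0607, -0.001], "grip": 255}])

```text
clock: 5.2
tool_pos: [0.6151, -0.0379, 0.1197]
eef_rot: [0.689, 0.725, 0.0, -0.003]
contact_force: [-0.4, 7.6, -13.2]
opening: 0.219
finger_force: 40.1
```

Emit:
carry_out(plan=[{"rot": [0, 0, 0], "xyz": [0, 0, 0.001], "grip": 255}, {"rot": [0, 0, 0], "xyz": [0, 0, 0.002], "grip": 255}, {"rot": [0, 0, 0], "xyz": [0, 0, 0.003], "grip": 255}, {"rot": [0, 0, 0], "xyz": [0, 0, 0.004], "grip": 255}, {"rot": [0, 0, 0], "xyz": [0, 0, 0.005], "grip": 255}, {"rot": [0, 0, 0], "xyz": [0, 0, 0.006], "grip": 255}])

```text
clock: 5.7
tool_pos: [0.6157, -0.0387, 0.1157]
eef_rot: [0.69, 0.724, 0.0, -0.002]
contact_force: [-1.2, 6.1, 2.0]
opening: 0.221
finger_force: 40.0
```

```bash
python3 - <<'E'
from h import *
go(None,.126+1.48)
p=r.get_state()['tool_pos'][:2]-[.6126,.0465]; print(np.hypot(*p),np.arctan2(-p[1],-p[0])-.126)
E
```

```text
t 5.7 pos [ 0.6157 -0.0387  0.1157] yaw 1.6181490042163824 tilt [-0.0018  0.0028 -1.    ] F [-1.245   6.1258  2.0011] open 19.48255426456634 ff 39.971253901021555
q [ 0.2528  0.8743 -0.4813  1.6796  0.557   0.7296 -0.4583]
rotvec [-0.0017 -0.0029  0.0122]
0.08530241556194681 1.4813177843041836
```

The bar is parked: the load transferred at 23 mm lift. I release, rise and work out the way to the barrel.

Emit:
carry_out(plan=[{"rot": [0, 0, 0], "xyz": [0, 0, -0.001], "grip": 200}, {"rot": [0, 0, 0], "xyz": [0, 0, -0.001], "grip": 150}, {"rot": [0, 0, 0], "xyz": [0, 0, -0.001], "grip": 122}, {"rot": [0, 0, 0], "xyz": [0, 0, -0.001], "grip": 122}, {"rot": [0, 0, 0], "xyz": [0, 0, -0.02], "grip": 122}, {"rot": [0, 0, 0], "xyz": [0, 0, -0.045], "grip": 122}, {"rot": [0, 0, 0], "xyz": [0, 0, -0.065], "grip": 122}, {"rot": [0, 0, 0], "xyz": [0, 0, -0.07], "grip": 122}])

```text
clock: 6.37
tool_pos: [0.6185, -0.0422, 0.1892]
eef_rot: [0.692, 0.722, 0.002, 0.002]
contact_force: [-0.3, 0.2, 0.2]
opening: 0.525
finger_force: 0.0
```

```bash
python3 - <<'E'
from h import *
go([.6234,-.292,.1],1.435)
im=r.snapshot('scene')[150:250,180:340,::-1]
cv2.imwrite('pics/p.png',cv2.resize(im,None,fx=4,fy=4,interpolation=cv2.INTER_CUBIC))
E
```

```text
t 6.3667 pos [ 0.6185 -0.0422  0.1892] yaw 1.6144465063517717 tilt [ 0.0055 -0.001  -1.    ] F [-0.309   0.2452  0.224 ] open 46.23507516221737 ff 0.0
q [ 0.2845  0.781  -0.5338  1.6259  0.4917  0.8662 -0.4011]
dxyz tool [-0.2497 -0.0065  0.0895]
rotvec [0.0055 0.0008 0.1794]
```

View pics/p.png

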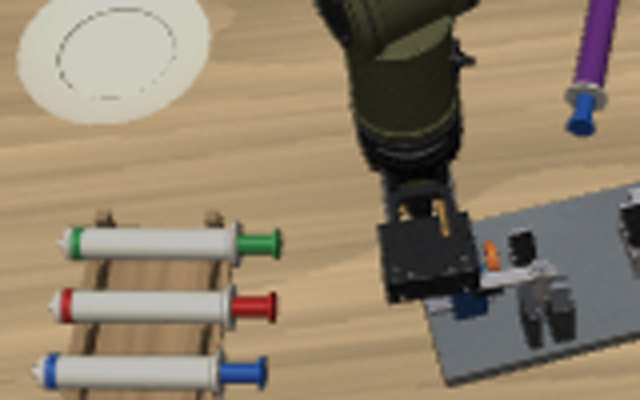

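The scene crop shows the bar parked along the outlet side, around (510,275), and the bed open. Now to the barrel.

Emit:
carry_out(plan=[{"rot": [0.005, 0, 0.05], "xyz": [-0.03, -0.001, 0], "grip": 122}, {"rot": [0.005, 0, 0.1], "xyz": [-0.065, -0.002, 0], "grip": 122}, {"rot": [0.005, 0, 0.15], "xyz": [-0.1, -0.003, 0], "grip": 122}, {"rot": [0.005, 0, 0.18], "xyz": [-0.14, -0.004, 0.01], "grip": 122}, {"rot": [0.005, 0, 0.18], "xyz": [-0.18, -0.005, 0.03], "grip": 122}, {"rot": [0.005, 0, 0.18], "xyz": [-0.215, -0.006, 0.05], "grip": 122}, {"rot": [0.005, 0, 0.18], "xyz": [-0.24, -0.0065, 0.07], "grip": 122}, {"rot": [0.005, 0, 0.18], "xyz": [-0.25, -0.0065, 0.085], "grip": 122}])

```text
clock: 7.08
tool_pos: [0.6179, -0.2989, 0.097]
eef_rot: [0.756, 0.655, -0.005, -0.002]
contact_force: [-0.3, -1.1, -0.4]
opening: 0.524
finger_force: 0.0
```

Emit:
carry_out(plan=[{"rot": [0, 0, 0], "xyz": [0, 0, 0.0], "grip": 122}])

```text
clock: 7.17
tool_pos: [0.6172, -0.2951, 0.0956]
eef_rot: [0.755, 0.656, -0.005, -0.004]
contact_force: [-0.6, 0.1, -0.5]
opening: 0.525
finger_force: 0.0
```

```bash
python3 - <<'E'
from h import *
go([.6234,-.292,.028],1.435)
t=r.snapshot('top')[140:240,370:470,::-1]; s=r.snapshot('scene')[190:270,160:260,::-1]
t=cv2.resize(t,None,fx=4,fy=4,interpolation=cv2.INTER_CUBIC); s=cv2.resize(s,(400,320),interpolation=cv2.INTER_CUBIC)
cv2.imwrite('pics/b.png',np.hstack([t[:320],s]))
E
```

```text
t 7.1667 pos [ 0.6172 -0.2951  0.0956] yaw 1.430604579631545 tilt [-0.0134 -0.0002 -0.9999] F [-0.6353  0.1081 -0.4678] open 46.17960147062062 ff 0.0
q [ 0.6049  0.977  -0.4663  1.4513  0.5242  0.8522 -0.1786]
dxyz tool [0.0041 0.0066 0.0676]
rotvec [-0.0132  0.002  -0.0044]
```

View pics/b.png

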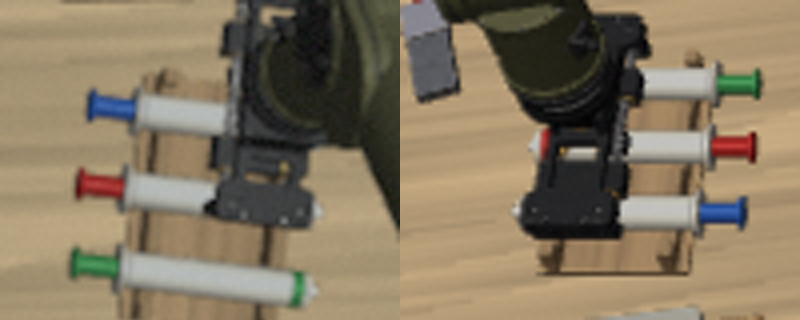

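The crops show the gripper over the blue barrel. I correct the small offset and tilt, then descend.

Emit:
carry_out(plan=[{"rot": [-0.013, 0.002, -0.004], "xyz": [0.004, 0.0065, 0.005], "grip": 122}, {"rot": [-0.013, 0.002, -0.004], "xyz": [0.004, 0.0065, 0.015], "grip": 122}, {"rot": [-0.013, 0.002, -0.004], "xyz": [0.004, 0.0065, 0.025], "grip": 122}, {"rot": [-0.013, 0.002, -0.004], "xyz": [0.004, 0.0065, 0.027], "grip": 122}, {"rot": [-0.013, 0.002, -0.004], "xyz": [0.004, 0.0065, 0.027], "grip": 122}])

```text
clock: 7.68
tool_pos: [0.6276, -0.2875, 0.0725]
eef_rot: [0.751, 0.66, 0.003, 0.002]
contact_force: [-0.2, -0.5, 0.6]
opening: 0.519
finger_force: 0.0
```

```bash
python3 - <<'E'
from h import *
go([.6234,-.292,.028],1.435)
E
```

```text
t 7.6833 pos [ 0.6276 -0.2875  0.0725] yaw 1.4410094167383984 tilt [ 0.0059  0.001  -1.    ] F [-0.1697 -0.4893  0.6441] open 45.69898193506853 ff 0.0
q [ 0.5889  1.0078 -0.4577  1.4569  0.544   0.7991 -0.195 ]
dxyz tool [-0.005  -0.0038  0.0445]
rotvec [ 0.0057 -0.0018  0.006 ]
```

Emit:
carry_out(plan=[{"rot": [0.005, -0.001, 0.005], "xyz": [-0.004, -0.003, 0.005], "grip": 122}, {"rot": [0.005, -0.001, 0.005], "xyz": [-0.004, -0.003, 0.012], "grip": 122}, {"rot": [0.005, -0.001, 0.005], "xyz": [-0.004, -0.003, 0.02], "grip": 122}, {"rot": [0.005, -0.001, 0.005], "xyz": [-0.004, -0.003, 0.029], "grip": 122}, {"rot": [0.005, -0.001, 0.005], "xyz": [-0.004, -0.003, 0.037], "grip": 122}, {"rot": [0.005, -0.001, 0.005], "xyz": [-0.004, -0.003, 0.044], "grip": 122}, {"rot": [0.005, -0.001, 0.005], "xyz": [-0.004, -0.003, 0.044], "grip": 122}, {"rot": [0.005, -0.001, 0.005], "xyz": [-0.004, -0.003, 0.044], "grip": 130}], squeeze=12)

```text
clock: 8.35
tool_pos: [0.6249, -0.2917, 0.029]
eef_rot: [0.753, 0.658, 0.001, 0.0]
contact_force: [0.6, 0.3, -0.6]
opening: 0.494
finger_force: 0.0
```

Emit:
carry_out(plan=[{"rot": [0, 0, 0], "xyz": [0, 0, 0], "grip": 150}, {"rot": [0, 0, 0], "xyz": [0, 0, 0], "grip": 180}, {"rot": [0, 0, 0], "xyz": [0, 0, 0], "grip": 200}, {"rot": [0, 0, 0], "xyz": [0, 0, 0], "grip": 220}, {"rot": [0, 0, 0], "xyz": [0, 0, 0], "grip": 220}, {"rot": [0, 0, 0], "xyz": [0, 0, 0], "grip": 220}])

```text
clock: 8.85
tool_pos: [0.6256, -0.2921, 0.0302]
eef_rot: [0.754, 0.657, 0.001, 0.001]
contact_force: [-0.4, -0.4, 1.8]
opening: 0.335
finger_force: 12.0
```

```bash
python3 - <<'E'
from h import *
go([.6234,-.292,.028],1.435)
E
```

```text
t 8.85 pos [ 0.6256 -0.2921  0.0302] yaw 1.4347319618139605 tilt [ 0.004  -0.0002 -1.    ] F [-0.3692 -0.3998  1.8066] open 29.472017608991578 ff 12.0054641389288
q [ 0.5826  1.0641 -0.4307  1.4627  0.5718  0.7375 -0.2159]
dxyz tool [-0.0002 -0.0022  0.0021]
rotvec [ 0.004  -0.0004 -0.0003]
```

Gripped at 29.5 mm opening, as the 30 mm diameter predicts. I lift straight up.

Emit:
carry_out(plan=[{"rot": [0, 0, 0], "xyz": [0, 0, -0.006], "grip": 225}, {"rot": [0, 0, 0], "xyz": [0, 0, -0.02], "grip": 225}, {"rot": [0, 0, 0], "xyz": [0, 0, -0.045], "grip": 225}, {"rot": [0, 0, 0], "xyz": [0, 0, -0.075], "grip": 225}, {"rot": [0, 0, 0], "xyz": [0, 0, -0.105], "grip": 225}, {"rot": [0, 0, 0], "xyz": [0, 0, -0.135], "grip": 225}, {"rot": [0, 0, 0], "xyz": [0, 0, -0.155], "grip": 225}, {"rot": [0, 0, 0], "xyz": [0, 0, -0.16], "grip": 225}], squeeze=20)

```text
clock: 9.52
tool_pos: [0.627, -0.2924, 0.1952]
eef_rot: [0.754, 0.657, 0.003, 0.004]
contact_force: [1.5, 0.1, -1.2]
opening: 0.337
finger_force: 20.0
```

Emit:
carry_out(plan=[{"rot": [0, 0, 0], "xyz": [0, 0, 0], "grip": 225}])

```text
clock: 9.6
tool_pos: [0.6256, -0.2923, 0.1921]
eef_rot: [0.754, 0.657, 0.002, 0.003]
contact_force: [-0.6, -0.1, -3.1]
opening: 0.334
finger_force: 20.0
```

```bash
python3 - <<'E'
from h import *
go([.5586,.1143,.19],1.697)
E
```

```text
t 9.6 pos [ 0.6256 -0.2923  0.1921] yaw 1.4345669834318349 tilt [ 0.0067 -0.0013 -1.    ] F [-0.5981 -0.0752 -3.1337] open 29.381510514670886 ff 19.976690355688334
q [ 0.6209  0.8661 -0.5179  1.387   0.4632  1.0027 -0.1286]
dxyz tool [ 0.3937 -0.1216  0.0011]
rotvec [ 0.0067  0.0012 -0.2624]
```

Emit:
carry_out(plan=[{"rot": [0.005, 0, 0], "xyz": [0.015, -0.005, 0], "grip": 225}, {"rot": [0.005, 0, -0.05], "xyz": [0.045, -0.014, 0], "grip": 225}, {"rot": [0.005, 0, -0.1], "xyz": [0.082, -0.025, 0], "grip": 225}, {"rot": [0.005, 0, -0.15], "xyz": [0.12, -0.037, 0], "grip": 225}, {"rot": [0.005, 0, -0.2], "xyz": [0.158, -0.049, 0], "grip": 225}, {"rot": [0.005, 0, -0.25], "xyz": [0.196, -0.06, 0], "grip": 225}, {"rot": [0.005, 0, -0.262], "xyz": [0.234, -0.072, 0], "grip": 225}, {"rot": [0.005, 0, -0.262], "xyz": [0.27, -0.083, 0], "grip": 225}])

```text
clock: 10.27
tool_pos: [0.5769, -0.0114, 0.1878]
eef_rot: [0.661, 0.751, -0.002, -0.002]
contact_force: [0.1, 1.4, -1.6]
opening: 0.33
finger_force: 20.0
```

```bash
python3 - <<'E'
from h import *
go([.5586,.1143,.19],1.697)
E
```

```text
t 10.2667 pos [ 0.5769 -0.0114  0.1878] yaw 1.6979822914268519 tilt [-0.0057  0.0004 -1.    ] F [ 0.1198  1.355  -1.6111] open 29.043344859578212 ff 19.975271467119455
q [ 0.2591  0.7401 -0.5557  1.7486  0.5126  0.8077 -0.4166]
dxyz tool [ 0.127  -0.0022 -0.002 ]
rotvec [-0.0056 -0.0012  0.001 ]
```

Emit:
carry_out(plan=[{"rot": [0, 0, 0], "xyz": [0.032, -0.003, 0], "grip": 225}, {"rot": [0, 0, 0], "xyz": [0.06, -0.003, 0], "grip": 225}, {"rot": [0, 0, 0], "xyz": [0.085, -0.003, 0], "grip": 225}, {"rot": [0, 0, 0], "xyz": [0.105, -0.003, 0], "grip": 225}, {"rot": [0, 0, 0], "xyz": [0.118, -0.003, 0], "grip": 225}, {"rot": [0, 0, 0], "xyz": [0.124, -0.003, 0], "grip": 225}, {"rot": [0, 0, 0], "xyz": [0.124, -0.003, 0], "grip": 225}, {"rot": [0, 0, 0], "xyz": [0.124, -0.003, 0], "grip": 225}])

```text
clock: 10.93
tool_pos: [0.5604, 0.1078, 0.1889]
eef_rot: [0.662, 0.75, -0.002, -0.001]
contact_force: [0.4, -0.6, -2.6]
opening: 0.334
finger_force: 20.0
```

```bash
python3 - <<'E'
from h import *
go([.5586,.1143,.075],1.697)
t=r.snapshot('top')[130:230,240:380,::-1]; s=r.snapshot('scene')[140:240,250:390,::-1]
cv2.imwrite('pics/c.png',np.vstack([cv2.resize(i,(420,300),interpolation=cv2.INTER_CUBIC) for i in (t,s)]))
E
```

```text
t 10.9333 pos [0.5604 0.1078 0.1889] yaw 1.6956456503695456 tilt [-0.003  -0.0016 -1.    ] F [ 0.4293 -0.578  -2.6469] open 29.349459434721894 ff 19.976454600691795
q [ 0.0398  0.7265 -0.5364  1.7698  0.4997  0.7881 -0.6223]
dxyz tool [ 0.0068 -0.0006  0.1139]
rotvec [-0.0032  0.0012 -0.0014]
```

View pics/c.png

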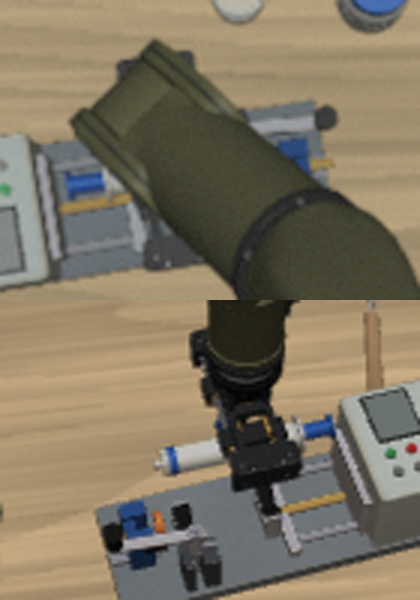

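The scene crop shows the barrel held level over the bed: tip at crop (157,463), plunger end at (335,425), bar still parked. From these I compute the barrel's offset along the tool.

```bash
python3 - <<'E'
from h import *
s=r.get_state(); M=R.from_euler('z',.126)
im=r.snapshot('scene'); H=cv2.cvtColor(im,cv2.COLOR_RGB2HSV)
m=cv2.inRange(H[160:210,295:372],(100,110,40),(128,255,255)); N,l,st,c=cv2.connectedComponentsWithStats(m)
for i in range(1,N):
    if st[i][4]>5:
        p=c[i]+[295,160]; print(p,st[i]+[295,160,0,0,0],M.inv().apply(atz('scene',*p,.204)-s['tool_pos']))
for u,v in[(302.3,194.3),(361.7,181.7)]: print(M.inv().apply(atz('scene',u,v,.204)-s['tool_pos']))
print(M.inv().apply(s['tool_pos']-[.5609,.0964,.08]))
E
```

```text
[356.21153846 182.38461538] [351 178  11   8  52] [-7.68253832e-05  8.88310516e-02  1.48481291e-02]
[307.10526316 192.94736842] [306 189   3   9  19] [-0.00136327 -0.07503779  0.01484813]
[295.875 208.125] [295 207   3   3   8] [ 0.04502955 -0.1226453   0.01484813]
[-0.00029492 -0.09109822  0.01484813]
[0.00195487 0.10684151 0.01484813]
[0.00117212 0.0106603  0.10915187]
```

The barrel middle is 8 mm noseward of the grasp. I descend to 13 mm above seating, then lower slowly.

Emit:
carry_out(plan=[{"rot": [0, 0, 0], "xyz": [0.005, -0.001, 0.01], "grip": 225}, {"rot": [0, 0, 0], "xyz": [0.005, -0.001, 0.028], "grip": 225}, {"rot": [0, 0, 0], "xyz": [0.005, -0.001, 0.05], "grip": 225}, {"rot": [0, 0, 0], "xyz": [0.005, -0.001, 0.07], "grip": 225}, {"rot": [0, 0, 0], "xyz": [0.005, -0.001, 0.088], "grip": 225}, {"rot": [0, 0, 0], "xyz": [0.005, -0.001, 0.1], "grip": 225}, {"rot": [0, 0, 0], "xyz": [0.005, -0.001, 0.109], "grip": 225}, {"rot": [0, 0, 0], "xyz": [0.005, -0.001, 0.111], "grip": 225}])

```text
clock: 11.75
tool_pos: [0.558, 0.1139, 0.0771]
eef_rot: [0.661, 0.75, -0.002, -0.001]
contact_force: [-0.2, 0.0, -2.3]
opening: 0.333
finger_force: 20.0
```

Emit:
carry_out(plan=[{"rot": [0, 0, 0], "xyz": [0, 0, 0.002], "grip": 225}, {"rot": [0, 0, 0], "xyz": [0, 0, 0.003], "grip": 225}, {"rot": [0, 0, 0], "xyz": [0, 0, 0.005], "grip": 225}, {"rot": [0, 0, 0], "xyz": [0, 0, 0.006], "grip": 225}, {"rot": [0, 0, 0], "xyz": [0, 0, 0.007], "grip": 225}, {"rot": [0, 0, 0], "xyz": [0, 0, 0.008], "grip": 225}, {"rot": [0, 0, 0], "xyz": [0, 0, 0.008], "grip": 225}])

```text
clock: 12.33
tool_pos: [0.5587, 0.1142, 0.0706]
eef_rot: [0.661, 0.75, -0.001, -0.001]
contact_force: [1.0, -0.3, -1.4]
opening: 0.335
finger_force: 20.0
```

```bash
cat >> h.py <<'E'
def bed():
    s=r.get_state(); M=R.from_euler('z',.126)
    print('tool in bed',M.inv().apply(s['tool_pos']-[.5609,.0964,.08]),'F bed',M.inv().apply(s['contact_force']),'mom',s['moment'])
E
python3 - <<'E'
from h import *
go(None,1.697); bed()
E
```

```text
t 12.3333 pos [0.5587 0.1142 0.0706] yaw 1.696741905196034 tilt [-0.0018  0.0001 -1.    ] F [ 0.9791 -0.2698 -1.3511] open 29.437406049693017 ff 19.9766737036407
q [-0.0475  0.8914 -0.4065  1.8454  0.6398  0.5402 -0.7543]
rotvec [-0.0018 -0.0003 -0.0003]
tool in bed [ 0.      0.0179 -0.0094] F bed [ 0.9374 -0.3907 -1.3511] mom [-0.067  -0.0697  0.0001]
```

Emit:
carry_out(plan=[{"rot": [0, 0, 0], "xyz": [0, 0, 0.001], "grip": 225}, {"rot": [0, 0, 0], "xyz": [0, 0, 0.002], "grip": 225}, {"rot": [0, 0, 0], "xyz": [0, 0, 0.003], "grip": 225}, {"rot": [0, 0, 0], "xyz": [0, 0, 0.004], "grip": 225}, {"rot": [0, 0, 0], "xyz": [0, 0, 0.004], "grip": 225}])

```text
clock: 12.75
tool_pos: [0.5585, 0.1142, 0.0679]
eef_rot: [0.661, 0.75, -0.001, -0.0]
contact_force: [-4.8, -1.2, 10.5]
opening: 0.336
finger_force: 20.0
```

```bash
python3 - <<'E'
from h import *
go(None,1.697); bed()
E
```

```text
t 12.75 pos [0.5585 0.1142 0.0679] yaw 1.6968656435015776 tilt [-0.0015 -0.0006 -1.    ] F [-4.7704 -1.1927 10.493 ] open 29.544908438821874 ff 20.041225757449865
q [-0.0505  0.8953 -0.4021  1.8471  0.6439  0.534  -0.7584]
rotvec [-0.0015  0.0005 -0.0001]
tool in bed [-0.0002  0.0179 -0.0121] F bed [-4.8825 -0.5838 10.493 ] mom [-0.2191  0.5763  0.0364]
```

Contact with a sideways push toward bed -x. I shift across a little and ease the down force.

Emit:
carry_out(plan=[{"rot": [0, 0, 0], "xyz": [0, -0.0005, -0.001], "grip": 225}, {"rot": [0, 0, 0], "xyz": [0, -0.001, -0.001], "grip": 225}, {"rot": [0, 0, 0], "xyz": [0, -0.0015, -0.001], "grip": 225}, {"rot": [0, 0, 0], "xyz": [0, -0.0015, -0.001], "grip": 225}])

```text
clock: 13.08
tool_pos: [0.5569, 0.114, 0.0673]
eef_rot: [0.661, 0.75, -0.001, -0.001]
contact_force: [-0.3, -0.0, -1.6]
opening: 0.334
finger_force: 20.0
```

```bash
python3 - <<'E'
from h import *
go(None,1.697); bed()
E
```

```text
t 13.0833 pos [0.5569 0.114  0.0673] yaw 1.696878368813908 tilt [-0.0024  0.     -1.    ] F [-0.3455 -0.0398 -1.573 ] open 29.36490403004581 ff 19.956392291933298
q [-0.0508  0.8951 -0.401   1.8512  0.6444  0.5303 -0.7598]
rotvec [-0.0024 -0.0003 -0.0001]
tool in bed [-0.0017  0.018  -0.0127] F bed [-0.3477  0.0039 -1.573 ] mom [-0.0106 -0.0693  0.001 ]
```

Now it hangs free and lower, so that was one flank of the V. I lower again.

Emit:
carry_out(plan=[{"rot": [0, 0, 0], "xyz": [0, 0, 0.0007], "grip": 225}, {"rot": [0, 0, 0], "xyz": [0, 0, 0.0014], "grip": 225}, {"rot": [0, 0, 0], "xyz": [0, 0, 0.002], "grip": 225}, {"rot": [0, 0, 0], "xyz": [0, 0, 0.002], "grip": 225}])

```text
clock: 13.42
tool_pos: [0.5571, 0.114, 0.0665]
eef_rot: [0.661, 0.75, -0.001, -0.0]
contact_force: [-2.4, -1.2, 8.4]
opening: 0.333
finger_force: 20.0
```

```bash
python3 - <<'E'
from h import *
go(None,1.697); bed()
E
```

```text
t 13.4167 pos [0.5571 0.114  0.0665] yaw 1.6968090411700814 tilt [-0.0015 -0.0005 -1.    ] F [-2.354  -1.1682  8.375 ] open 29.288843405992047 ff 20.028122160583735
q [-0.0522  0.8961 -0.3991  1.8517  0.6463  0.528  -0.7618]
rotvec [-0.0016  0.0003 -0.0002]
tool in bed [-0.0016  0.0179 -0.0135] F bed [-2.4821 -0.8632  8.375 ] mom [-0.2474  0.3967 -0.0361]
```

Emit:
carry_out(plan=[{"rot": [0, 0, 0], "xyz": [0, -0.0005, -0.0008], "grip": 225}, {"rot": [0, 0, 0], "xyz": [0, -0.0012, -0.0008], "grip": 225}, {"rot": [0, 0, 0], "xyz": [0, -0.0012, -0.0003], "grip": 225}, {"rot": [0, 0, 0], "xyz": [0, -0.0012, 0.0003], "grip": 225}, {"rot": [0, 0, 0], "xyz": [0, -0.0012, 0.0008], "grip": 225}, {"rot": [0, 0, 0], "xyz": [0, -0.0012, 0.0008], "grip": 225}])

```text
clock: 13.92
tool_pos: [0.5563, 0.1139, 0.0658]
eef_rot: [0.661, 0.75, -0.0, -0.0]
contact_force: [-2.9, -1.7, 10.4]
opening: 0.33
finger_force: 20.1
```

```bash
python3 - <<'E'
from h import *
go(None,1.697); bed()
E
```

```text
t 13.9167 pos [0.5563 0.1139 0.0658] yaw 1.6974845743015947 tilt [-0.0008 -0.0003 -1.    ] F [-2.8628 -1.6863 10.3644] open 29.062667971086732 ff 20.053623989224434
q [-0.0536  0.8962 -0.3968  1.8551  0.6487  0.5232 -0.7642]
rotvec [-0.0008  0.0002  0.0005]
tool in bed [-0.0024  0.018  -0.0142] F bed [-3.0521 -1.3131 10.3644] mom [-0.2626  0.2864  0.2321]
```

Emit:
carry_out(plan=[{"rot": [0, 0, -0.005], "xyz": [0, -0.0004, -0.0007], "grip": 225}, {"rot": [0, 0, -0.01], "xyz": [0, -0.0008, -0.0007], "grip": 225}, {"rot": [0, 0, -0.01], "xyz": [0, -0.0008, -0.0002], "grip": 225}, {"rot": [0, 0, -0.01], "xyz": [0, -0.0008, 0.0003], "grip": 225}, {"rot": [0, 0, -0.01], "xyz": [0, -0.0008, 0.0003], "grip": 225}])

```text
clock: 14.33
tool_pos: [0.5555, 0.114, 0.0652]
eef_rot: [0.657, 0.754, -0.0, -0.0]
contact_force: [-1.4, -0.7, 8.8]
opening: 0.33
finger_force: 20.0
```

```bash
python3 - <<'E'
from h import *
go(None,1.697); bed()
E
```

```text
t 14.3333 pos [0.5555 0.114  0.0652] yaw 1.707271213183959 tilt [-0.0009  0.0002 -1.    ] F [-1.3944 -0.686   8.7873] open 29.052333455769276 ff 20.036690980196
q [-0.053   0.897  -0.3981  1.8574  0.6528  0.5213 -0.7589]
rotvec [-0.0009 -0.0003  0.0103]
tool in bed [-0.0031  0.0182 -0.0148] F bed [-1.4695 -0.5053  8.7873] mom [-0.1265  0.0486  0.1784]
```

Seated at the predicted height (0.0652). I ease the load and slide forward 10 mm.

Emit:
carry_out(plan=[{"rot": [0, 0, -0.006], "xyz": [0, -0.0003, -0.0006], "grip": 225}, {"rot": [0, 0, -0.006], "xyz": [-0.001, -0.0003, -0.0006], "grip": 225}, {"rot": [0, 0, -0.006], "xyz": [-0.0025, -0.0003, -0.0006], "grip": 225}, {"rot": [0, 0, -0.006], "xyz": [-0.004, -0.0003, -0.0006], "grip": 225}, {"rot": [0, 0, -0.006], "xyz": [-0.0055, -0.0003, -0.0006], "grip": 225}, {"rot": [0, 0, -0.006], "xyz": [-0.007, -0.0003, -0.0006], "grip": 225}, {"rot": [0, 0, -0.006], "xyz": [-0.0085, -0.0003, -0.0006], "grip": 225}, {"rot": [0, 0, -0.006], "xyz": [-0.0095, -0.0003, -0.0006], "grip": 225}])

```text
clock: 15.0
tool_pos: [0.5565, 0.1042, 0.0651]
eef_rot: [0.655, 0.755, -0.0, -0.001]
contact_force: [1.4, 2.5, -0.1]
opening: 0.332
finger_force: 20.0
```

```bash
python3 - <<'E'
from h import *
go(None,1.697); bed()
E
```

```text
t 15.0 pos [0.5565 0.1042 0.0651] yaw 1.7125681879939803 tilt [-0.0013  0.0003 -1.    ] F [ 1.4262  2.4522 -0.1318] open 29.18805765574404 ff 19.977938812226057
q [-0.0338  0.8969 -0.4011  1.8598  0.6575  0.5214 -0.741 ]
rotvec [-0.0012 -0.0005  0.0156]
tool in bed [-0.0033  0.0083 -0.0149] F bed [ 1.7231  2.2535 -0.1318] mom [ 0.2836 -0.4343  0.0813]
```

Emit:
carry_out(plan=[{"rot": [0, 0, 0], "xyz": [-0.001, 0, 0], "grip": 225}, {"rot": [0, 0, 0], "xyz": [-0.002, 0, 0], "grip": 225}, {"rot": [0, 0, 0], "xyz": [-0.003, 0, 0], "grip": 225}])

```text
clock: 15.25
tool_pos: [0.5567, 0.1025, 0.0652]
eef_rot: [0.655, 0.756, 0.0, -0.001]
contact_force: [0.7, 3.7, -0.1]
opening: 0.333
finger_force: 20.0
```

Emit:
carry_out(plan=[{"rot": [0, 0, 0], "xyz": [-0.0005, 0, 0], "grip": 225}, {"rot": [0, 0, 0], "xyz": [-0.001, 0, 0], "grip": 225}, {"rot": [0, 0, 0], "xyz": [-0.001, 0, 0], "grip": 225}])

```text
clock: 15.5
tool_pos: [0.5567, 0.1019, 0.0653]
eef_rot: [0.655, 0.756, 0.0, -0.001]
contact_force: [1.7, 5.2, 0.5]
opening: 0.339
finger_force: 20.0
```

```bash
python3 - <<'E'
from h import *
go(None,1.697); bed()
E
```

```text
t 15.5 pos [0.5567 0.1019 0.0653] yaw 1.7139524004494144 tilt [-0.0015  0.0023 -1.    ] F [1.705  5.1919 0.5497] open 29.81894088068743 ff 19.982373006641865
q [-0.0271  0.8968 -0.4036  1.8606  0.658   0.5209 -0.7353]
rotvec [-0.0011 -0.0025  0.017 ]
tool in bed [-0.0035  0.006  -0.0147] F bed [2.3439 4.9365 0.5497] mom [ 0.9461 -0.348   0.0713]
```

Emit:
carry_out(plan=[{"rot": [0, 0, 0], "xyz": [-0.0005, 0, 0], "grip": 225}, {"rot": [0, 0, 0], "xyz": [-0.001, 0, 0], "grip": 225}, {"rot": [0, 0, 0], "xyz": [-0.001, 0, 0], "grip": 225}, {"rot": [0, 0, 0], "xyz": [-0.001, 0, 0], "grip": 225}])

```text
clock: 15.83
tool_pos: [0.5568, 0.1014, 0.0653]
eef_rot: [0.655, 0.756, 0.001, -0.002]
contact_force: [0.9, 6.0, 1.0]
opening: 0.337
finger_force: 20.0
```

```bash
python3 - <<'E'
from h import *
go(None,1.697); bed()
t=r.snapshot('top')[140:220,270:370,::-1]; s=r.snapshot('scene')[170:250,270:370,::-1]
cv2.imwrite('pics/d.png',np.hstack([cv2.resize(i,(400,320),interpolation=cv2.INTER_CUBIC) for i in (t,s)]))
E
```

```text
t 15.8333 pos [0.5568 0.1014 0.0653] yaw 1.7142633033698198 tilt [-0.0015  0.003  -1.    ] F [0.8871 5.9795 0.9778] open 29.622478656714506 ff 19.985222294926643
q [-0.0254  0.8968 -0.4044  1.8607  0.6581  0.5207 -0.7339]
rotvec [-0.0011 -0.0032  0.0173]
tool in bed [-0.0035  0.0055 -0.0147] F bed [1.6315 5.8207 0.9778] mom [ 1.0638 -0.2131  0.0927]
```

View pics/d.png

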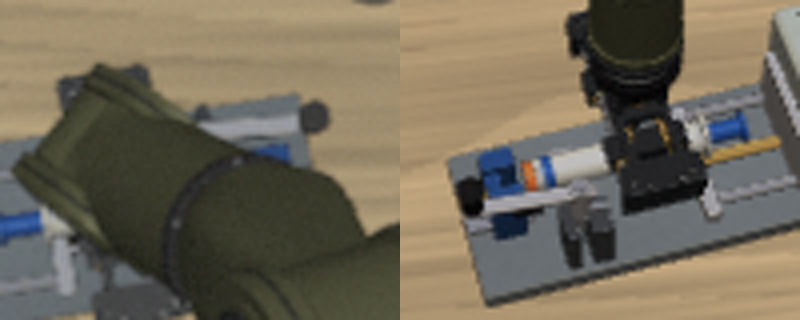

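In the scene crop the orange ring is at (528,175) and the blue band at (545,172), almost touching. I measure the gap to confirm the face, not the tip, is on the ring.

```bash
python3 - <<'E'
from h import *
M=R.from_euler('z',.13); o=np.array([.5575,.0964,.08])
im=r.snapshot('scene'); H=cv2.cvtColor(im,cv2.COLOR_RGB2HSV)
for nm,lo,hi,(x0,x1,y0,y1) in [('ring',(4,120,100),(18,255,255),(396,408,206,222)),('band',(100,110,40),(128,255,255),(403,412,206,220))]:
    x0-=0; 
    m=cv2.inRange(H,lo,hi); m2=np.zeros_like(m); m2[200:225,398:415]=m[200:225,398:415]
    ys,xs=np.nonzero(m2) if 0 else np.nonzero(m[205:222,385:415]); print(nm,len(xs))
m=cv2.inRange(H,(4,120,100),(18,255,255)); b=cv2.inRange(H,(100,110,40),(128,255,255))
for nm,k,(x0,x1) in (('ring',m,(297,306)),('band',b,(304,313)),('plunger',b,(343,362))):
    ys,xs=np.nonzero(k[195:225,x0:x1]); u,v=xs.mean()+x0,ys.mean()+195
    print(nm,len(xs),u,v,xs.min()+x0,xs.max()+x0,M.inv().apply(atz('scene',u,v,.088)-o))
print(im[205:222:2,298:312].tolist()[4])
P=[o+M.apply([0,y,.008]) for y in(-.09,-.08,-.07)];print(proj('scene',P))
E
```

```text
ring 0
band 0
ring 19 301.8421052631579 213.6315789473684 300 303 [ 0.00403624 -0.08729991  0.008     ]
band 17 306.5882352941176 212.58823529411765 305 308 [ 0.0042558 -0.0706273  0.008    ]
plunger 50 352.1 201.7 347 356 [0.00291271 0.09280363 0.008     ]
[[17, 30, 53], [99, 105, 110], [109, 89, 78], [173, 105, 57], [195, 120, 62], [185, 131, 93], [172, 166, 163], [153, 160, 173], [73, 99, 157], [43, 80, 150], [100, 120, 155], [171, 168, 165], [177, 172, 164], [175, 169, 159]]
[[300.79607222 212.83476728]
 [303.63244408 212.1784103 ]
 [306.46368597 211.52324044]]
```

The band-to-ring geometry fits the face on the ring. Force also rises at the seal's own rate of about 1.8 N/mm, reaching about 5.8 N including friction. So the nose is pressing on the seal. I release gently and rise.

Emit:
carry_out(plan=[{"rot": [0, 0, 0], "xyz": [0, 0, 0], "grip": 190}, {"rot": [0, 0, 0], "xyz": [0, 0, 0], "grip": 150}, {"rot": [0, 0, 0], "xyz": [0, 0, 0], "grip": 122}, {"rot": [0, 0, 0], "xyz": [0, 0, 0], "grip": 122}, {"rot": [0, 0, 0], "xyz": [0, 0, -0.005], "grip": 122}, {"rot": [0, 0, 0], "xyz": [0, 0, -0.02], "grip": 122}, {"rot": [0, 0, 0], "xyz": [0, 0, -0.045], "grip": 122}, {"rot": [0, 0, 0], "xyz": [0, 0, -0.08], "grip": 122}], squeeze=30)

```text
clock: 16.65
tool_pos: [0.555, 0.0979, 0.1442]
eef_rot: [0.655, 0.755, -0.003, -0.002]
contact_force: [0.6, 0.0, 0.3]
opening: 0.526
finger_force: 0.0
```

Emit:
carry_out(plan=[{"rot": [0, 0, 0], "xyz": [0, 0, -0.02], "grip": 122}, {"rot": [0, 0, 0], "xyz": [0, 0, -0.04], "grip": 122}, {"rot": [0, 0, 0], "xyz": [0, 0, -0.045], "grip": 122}])

```text
clock: 16.9
tool_pos: [0.5584, 0.0993, 0.1933]
eef_rot: [0.656, 0.755, 0.001, 0.001]
contact_force: [0.1, 0.4, -0.3]
opening: 0.523
finger_force: 0.0
```

```bash
python3 - <<'E'
from h import *
go([.6165,-.0395,.1152],1.618)
M=R.from_euler('z',.13); o=np.array([.5575,.0964,.08])
im=r.snapshot('scene'); H=cv2.cvtColor(im,cv2.COLOR_RGB2HSV)
m=cv2.inRange(H,(4,120,100),(18,255,255)); b=cv2.inRange(H,(100,110,40),(128,255,255))
for nm,k,(x0,x1) in (('ring',m,(297,306)),('band',b,(304,313)),('plunger',b,(343,362))):
    ys,xs=np.nonzero(k[195:225,x0:x1]); u,v=xs.mean()+x0,ys.mean()+195
    print(nm,len(xs),u,v,M.inv().apply(atz('scene',u,v,.088)-o))
E
```

```text
t 16.9 pos [0.5584 0.0993 0.1933] yaw 1.7118214651278079 tilt [ 0.0027  0.0007 -1.    ] F [ 0.1262  0.4435 -0.2871] open 45.988647067478546 ff 0.0
q [ 0.0634  0.7163 -0.5499  1.7818  0.5071  0.7854 -0.602 ]
dxyz tool [-0.1457  0.0378  0.0782]
rotvec [ 0.0027 -0.0005  0.0938]
ring 19 302.42105263157896 213.4736842105263 [ 0.0039 -0.0852  0.008 ]
band 15 307.06666666666666 212.46666666666667 [ 0.0042 -0.0689  0.008 ]
plunger 48 352.625 201.8125 [0.0038 0.0944 0.008 ]
```

The barrel slipped back about 1.6 mm and the ring moved back with it, so it is still pressing. Now to the parked knob.

Emit:
carry_out(plan=[{"rot": [0, 0, 0.03], "xyz": [-0.015, 0.004, 0], "grip": 100}, {"rot": [0, 0, 0.06], "xyz": [-0.04, 0.011, 0], "grip": 100}, {"rot": [0, 0, 0.093], "xyz": [-0.07, 0.018, 0], "grip": 100}, {"rot": [0, 0, 0.093], "xyz": [-0.1, 0.026, 0], "grip": 100}, {"rot": [0, 0, 0.093], "xyz": [-0.125, 0.033, 0], "grip": 100}, {"rot": [0, 0, 0.093], "xyz": [-0.142, 0.037, 0.005], "grip": 100}, {"rot": [0, 0, 0.093], "xyz": [-0.146, 0.038, 0.01], "grip": 100}, {"rot": [0, 0, 0.093], "xyz": [-0.146, 0.038, 0.01], "grip": 100}])

```text
clock: 17.62
tool_pos: [0.614, -0.0428, 0.177]
eef_rot: [0.691, 0.723, -0.003, -0.002]
contact_force: [-0.3, 0.7, -0.3]
opening: 0.61
finger_force: 0.0
```

Emit:
carry_out(plan=[{"rot": [0, 0, 0], "xyz": [0, 0, 0], "grip": 100}, {"rot": [0, 0, 0], "xyz": [0, 0, 0], "grip": 100}])

```text
clock: 17.78
tool_pos: [0.6146, -0.0378, 0.1796]
eef_rot: [0.689, 0.725, -0.001, -0.002]
contact_force: [-0.1, -0.0, 0.1]
opening: 0.606
finger_force: 0.0
```

```bash
python3 - <<'E'
from h import *
go([.6165,-.0395,.1152],1.618)
im=r.snapshot('scene')[160:240,250:350,::-1]
cv2.imwrite('pics/e.png',cv2.resize(im,None,fx=5,fy=5,interpolation=cv2.INTER_CUBIC))
E
```

```text
t 17.7833 pos [ 0.6146 -0.0378  0.1796] yaw 1.6222458271028941 tilt [-0.0033  0.0014 -1.    ] F [-0.1487 -0.0161  0.092 ] open 53.34331726898362 ff 0.0
q [ 0.281   0.793  -0.5376  1.6381  0.502   0.8552 -0.4107]
dxyz tool [-0.0019  0.002   0.0644]
rotvec [-0.0032 -0.0015  0.0042]
```

View pics/e.png

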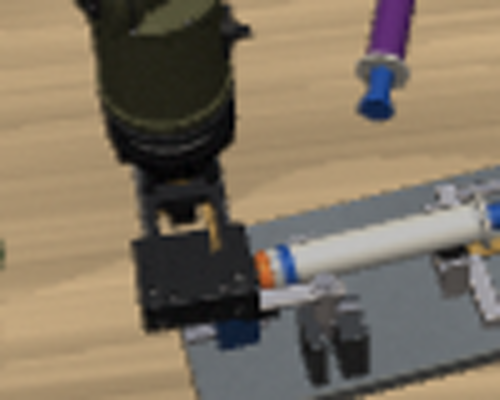

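The picture shows the barrel lying in the bed with its front face against the orange ring (265,268) and the gripper above the parked knob. I descend and grip.

Emit:
carry_out(plan=[{"rot": [0, 0, 0], "xyz": [-0.0015, 0.0015, 0.015], "grip": 100}, {"rot": [0, 0, 0], "xyz": [-0.0015, 0.0015, 0.03], "grip": 100}, {"rot": [0, 0, 0], "xyz": [-0.0015, 0.0015, 0.045], "grip": 100}, {"rot": [0, 0, 0], "xyz": [-0.0015, 0.0015, 0.056], "grip": 100}, {"rot": [0, 0, 0], "xyz": [-0.0015, 0.0015, 0.064], "grip": 100}, {"rot": [0, 0, 0], "xyz": [-0.0015, 0.0015, 0.064], "grip": 150}, {"rot": [0, 0, 0], "xyz": [-0.0015, 0.0015, 0.064], "grip": 200}, {"rot": [0, 0, 0], "xyz": [-0.0015, 0.0015, 0.064], "grip": 255}], squeeze=40)

```text
clock: 18.5
tool_pos: [0.6174, -0.0408, 0.1167]
eef_rot: [0.689, 0.724, -0.0, -0.0]
contact_force: [-0.5, 0.5, 0.2]
opening: 0.402
finger_force: 0.0
```

Emit:
carry_out(plan=[{"rot": [0, 0, 0], "xyz": [0, 0, 0], "grip": 255}, {"rot": [0, 0, 0], "xyz": [0, 0, 0], "grip": 255}, {"rot": [0, 0, 0], "xyz": [0, 0, 0], "grip": 255}, {"rot": [0, 0, 0], "xyz": [0, 0, 0], "grip": 255}, {"rot": [0, 0, 0], "xyz": [0, 0, 0], "grip": 255}])

```text
clock: 18.92
tool_pos: [0.6172, -0.0413, 0.1166]
eef_rot: [0.69, 0.724, -0.0, -0.0]
contact_force: [-1.3, 1.3, 4.3]
opening: 0.216
finger_force: 39.7
```

```bash
python3 - <<'E'
from h import *
go(None,1.618)
E
```

```text
t 18.9167 pos [ 0.6172 -0.0413  0.1166] yaw 1.619633406760373 tilt [-0.0009 -0.0001 -1.    ] F [-1.2713  1.2647  4.341 ] open 19.01827644804186 ff 39.6741014957297
q [ 0.2579  0.8752 -0.4868  1.6748  0.5642  0.7365 -0.459 ]
rotvec [-0.0009  0.      0.0016]
```

Emit:
carry_out(plan=[{"rot": [0, 0, 0], "xyz": [0, 0, -0.003], "grip": 255}, {"rot": [0, 0, 0], "xyz": [0, 0, -0.006], "grip": 255}, {"rot": [0, 0, 0.08], "xyz": [0.0003, -0.0071, -0.006], "grip": 255}, {"rot": [0, 0, 0.18], "xyz": [0.0014, -0.0158, -0.006], "grip": 255}, {"rot": [0, 0, 0.28], "xyz": [0.0034, -0.0245, -0.006], "grip": 255}, {"rot": [0, 0, 0.38], "xyz": [0.0063, -0.0328, -0.006], "grip": 255}, {"rot": [0, 0, 0.48], "xyz": [0.01, -0.0409, -0.006], "grip": 255}, {"rot": [0, 0, 0.58], "xyz": [0.0145, -0.0485, -0.006], "grip": 255}])

```text
clock: 19.58
tool_pos: [0.5666, -0.0288, 0.1207]
eef_rot: [0.869, 0.495, -0.001, -0.001]
contact_force: [1.5, 1.6, -13.1]
opening: 0.216
finger_force: 40.2
```

```bash
python3 - <<'E'
from h import *
go(None,1.04)
s=r.get_state();m=R.from_quat(s['eef_rot']);print('F tool',m.inv().apply(s['contact_force']))
E
```

```text
t 19.5833 pos [ 0.5666 -0.0288  0.1207] yaw 1.0348085376644505 tilt [-0.0039  0.0009 -1.    ] F [  1.5145   1.5922 -13.0748] open 19.034890740465578 ff 40.213627706471016
q [ 0.1538  0.7945 -0.3145  1.8348  0.4118  0.5806 -0.9573]
rotvec [-0.0038  0.0012 -0.0052]
F tool [ 2.1587  0.5389 13.0702]
```

Emit:
carry_out(plan=[{"rot": [0, 0, 0.1], "xyz": [0.0004, -0.0088, 0], "grip": 255}, {"rot": [0, 0, 0.2], "xyz": [0.0018, -0.0176, 0], "grip": 255}, {"rot": [0, 0, 0.3], "xyz": [0.004, -0.0262, 0], "grip": 255}, {"rot": [0, 0, 0.4], "xyz": [0.007, -0.0345, 0], "grip": 255}, {"rot": [0, 0, 0.5], "xyz": [0.0108, -0.0424, 0], "grip": 255}, {"rot": [0, 0, 0.6], "xyz": [0.0155, -0.05, 0], "grip": 255}, {"rot": [0, 0, 0.7], "xyz": [0.0208, -0.057, 0], "grip": 255}, {"rot": [0, 0, 0.8], "xyz": [0.0268, -0.0635, 0], "grip": 255}])

```text
clock: 20.25
tool_pos: [0.525, 0.0259, 0.121]
eef_rot: [0.993, 0.117, -0.003, 0.0]
contact_force: [1.9, -0.3, -12.0]
opening: 0.217
finger_force: 40.2
```

Emit:
carry_out(plan=[{"rot": [0, 0, 0.06], "xyz": [0.0002, -0.0053, 0], "grip": 255}, {"rot": [0, 0, 0.11], "xyz": [0.0005, -0.0097, 0], "grip": 255}, {"rot": [0, 0, 0.11], "xyz": [0.0005, -0.0097, 0], "grip": 255}, {"rot": [0, 0, 0.11], "xyz": [0.0005, -0.0097, 0], "grip": 255}])

```text
clock: 20.58
tool_pos: [0.5233, 0.0352, 0.1212]
eef_rot: [0.998, 0.066, -0.003, 0.0]
contact_force: [-1.3, -0.1, -13.0]
opening: 0.221
finger_force: 40.2
```

```bash
python3 - <<'E'
from h import *
go([.525,.0356,.118],.126)
s=r.get_state();m=R.from_quat(s['eef_rot']);print('F tool',m.inv().apply(s['contact_force']))
E
```

```text
t 20.5833 pos [0.5233 0.0352 0.1212] yaw 0.13125266454652912 tilt [-0.0054 -0.001  -1.    ] F [ -1.3453  -0.1203 -13.04  ] open 19.481289481085234 ff 40.211136367579456
q [-0.1264  0.7438 -0.0473  1.9696  0.0764  0.4353 -1.6702]
dxyz tool [ 0.0018 -0.0002  0.0032]
rotvec [0.0003 0.0055 0.0053]
F tool [-1.278  -0.0608 13.0472]
```

Back over the slot. I lower slowly.

Emit:
carry_out(plan=[{"rot": [0, 0, 0], "xyz": [0, 0, 0.001], "grip": 255}, {"rot": [0, 0, 0], "xyz": [0, 0, 0.002], "grip": 255}, {"rot": [0, 0, 0], "xyz": [0, 0, 0.003], "grip": 255}, {"rot": [0, 0, 0], "xyz": [0, 0, 0.004], "grip": 255}, {"rot": [0, 0, 0], "xyz": [0, 0, 0.005], "grip": 255}, {"rot": [0, 0, 0], "xyz": [0, 0, 0.006], "grip": 255}, {"rot": [0, 0, 0], "xyz": [0, 0, 0.007], "grip": 255}])

```text
clock: 21.17
tool_pos: [0.5237, 0.0354, 0.1149]
eef_rot: [0.998, 0.065, -0.002, 0.0]
contact_force: [-4.2, -2.1, -11.1]
opening: 0.22
finger_force: 40.1
```

```bash
python3 - <<'E'
from h import *
go(None,.126)
E
```

```text
t 21.1667 pos [0.5237 0.0354 0.1149] yaw 0.1295634500797686 tilt [-0.0038 -0.0004 -1.    ] F [ -4.1684  -2.1281 -11.0603] open 19.31884065140012 ff 40.149094798543956
q [-0.1272  0.7547 -0.046   1.9733  0.0769  0.4191 -1.6724]
rotvec [-0.0001  0.0038  0.0036]
```

Emit:
carry_out(plan=[{"rot": [0, 0, 0], "xyz": [0, 0, 0.0007], "grip": 255}, {"rot": [0, 0, 0], "xyz": [0, 0, 0.0014], "grip": 255}, {"rot": [0, 0, 0], "xyz": [0, 0, 0.0021], "grip": 255}, {"rot": [0, 0, 0], "xyz": [0, 0, 0.0028], "grip": 255}, {"rot": [0, 0, 0], "xyz": [0, 0, 0.0035], "grip": 255}, {"rot": [0, 0, 0], "xyz": [0, 0, 0.004], "grip": 255}])

```text
clock: 21.67
tool_pos: [0.5239, 0.0354, 0.1115]
eef_rot: [0.998, 0.065, -0.002, 0.0]
contact_force: [-6.3, -2.6, -0.5]
opening: 0.22
finger_force: 39.8
```

Emit:
carry_out(plan=[{"rot": [0, 0, 0], "xyz": [0, 0, 0.0004], "grip": 255}, {"rot": [0, 0, 0], "xyz": [0, 0, 0.0008], "grip": 255}, {"rot": [0, 0, 0], "xyz": [0, 0, 0.0008], "grip": 255}])

```text
clock: 21.92
tool_pos: [0.524, 0.0354, 0.1114]
eef_rot: [0.998, 0.065, -0.001, 0.0]
contact_force: [-6.6, -1.9, -0.2]
opening: 0.22
finger_force: 39.8
```

```bash
python3 - <<'E'
from h import *
go(None,.126)
E
```

```text
t 21.9167 pos [0.524  0.0354 0.1114] yaw 0.12954996627831175 tilt [-0.0027 -0.0004 -1.    ] F [-6.5597 -1.9099 -0.1726] open 19.326122583435275 ff 39.83096355077578
q [-0.1281  0.7608 -0.0449  1.9755  0.0777  0.4096 -1.6733]
rotvec [0.0001 0.0027 0.0036]
```

The pad carries the load: wrist z force is about 0 at lift ≈17 mm. I ease the sideways force, release and rise.

Emit:
carry_out(plan=[{"rot": [0, 0, 0], "xyz": [-0.001, 0, 0], "grip": 255}, {"rot": [0, 0, 0], "xyz": [-0.001, 0, 0], "grip": 215}, {"rot": [0, 0, 0], "xyz": [-0.001, 0, 0], "grip": 180}, {"rot": [0, 0, 0], "xyz": [-0.001, 0, 0], "grip": 120}, {"rot": [0, 0, 0], "xyz": [-0.001, 0, 0], "grip": 100}, {"rot": [0, 0, 0], "xyz": [-0.001, 0, 0], "grip": 100}, {"rot": [0, 0, 0], "xyz": [-0.001, 0, -0.015], "grip": 100}, {"rot": [0, 0, 0], "xyz": [-0.001, 0, -0.04], "grip": 100}])

```text
clock: 22.58
tool_pos: [0.5234, 0.0359, 0.1496]
eef_rot: [0.998, 0.065, -0.002, -0.0]
contact_force: [0.4, 0.9, 0.4]
opening: 0.604
finger_force: 0.0
```

Emit:
carry_out(plan=[{"rot": [0, 0, 0], "xyz": [-0.02, 0, -0.03], "grip": 100}, {"rot": [0, 0, 0], "xyz": [-0.05, 0, -0.05], "grip": 100}, {"rot": [0, 0, 0], "xyz": [-0.08, 0.02, -0.06], "grip": 100}, {"rot": [0, 0, 0], "xyz": [-0.1, 0.05, -0.06], "grip": 100}, {"rot": [0, 0, 0], "xyz": [-0.11, 0.085, -0.06], "grip": 100}, {"rot": [0, 0, 0], "xyz": [-0.11, 0.12, -0.06], "grip": 100}, {"rot": [0, 0, 0], "xyz": [-0.11, 0.14, -0.06], "grip": 100}, {"rot": [0, 0, 0], "xyz": [-0.11, 0.14, -0.06], "grip": 100}])

```text
clock: 23.25
tool_pos: [0.4343, -0.1227, 0.2113]
eef_rot: [0.998, 0.061, 0.001, 0.002]
contact_force: [0.6, 1.0, -0.0]
opening: 0.609
finger_force: 0.0
```

```bash
python3 - <<'E'
from h import *
go()
t=r.snapshot('top')[150:220,270:370,::-1]; s=r.snapshot('scene')[175:245,270:370,::-1]
cv2.imwrite('pics/f.png',np.hstack([cv2.resize(i,(400,280),interpolation=cv2.INTER_CUBIC) for i in (t,s)]))
E
```

```text
t 23.25 pos [ 0.4343 -0.1227  0.2113] yaw 0.12169828921712561 tilt [ 0.0023 -0.003  -1.    ] F [ 0.5904  0.9821 -0.0011] open 53.598411407782464 ff 0.0
q [ 0.2346  0.5151 -0.0956  2.1065  0.0998  0.5213 -1.3842]
```

View pics/f.png

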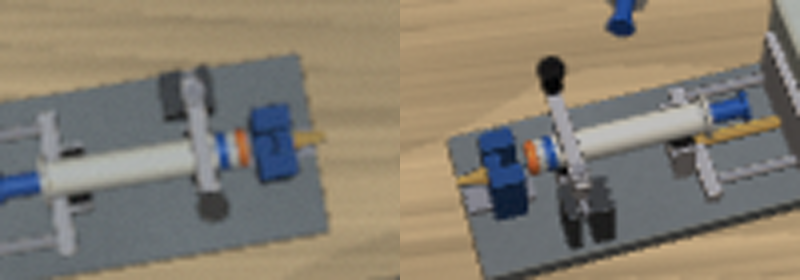

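The picture shows the barrel in the bed with its front against the orange ring (240,148), and the bar across it with the knob at (212,205). The gripper is clear, so I hand the job in.

```bash
python3 -c "
from plant import r
print(r.finish_job())"
```

```text
the job is handed in; nothing more can be done
None
```

The job is handed in: the blue-plunger barrel lies in the V bed with its nose pressing on the seal, and the bar was lowered slowly on to it and holds it clamped; the judge returned no verdict.

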